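# Close the casting mould: upper half onto its pins, then the swing clamp

### The arm

A 6-joint arm with a two-finger parallel gripper is mounted at the origin on a cart in front of the work surface, level with it; the furniture and walls round the work are solid. World frame = base frame: x ahead of the robot, y to its left, z up, the work surface at z = 0. Lengths are in m, angles in rad, forces in N, time in s.
With the tool pointing down it reaches from about 0.375 to 0.9 m from the base axis. Payload 3.1 kg.
Tool frame: the origin (TCP) lies between the finger pads; the fingertips stand 8 mm ahead of it and the grasp point (between the pads) lies 11 mm behind it; z points along the fingers, y is the line along which they close (so a half turn about z gives the same grasp; the last joint's range is limited). The gripper opens to 87 mm and grips with 3 to 60 N. Pads are 19 mm wide; open, the fingers measure 117 mm over their backs; the gripper's body (75 mm by 190 mm) begins 51 mm behind the grasp point.
Start: joints at [-1.312, 0.527, 1.433, -0, 1.181, -0.178], TCP at [0.265, -0.566, 0.231] pointing down, gripper open.
Joint ranges: [-3.08, 3.08], [-0.75, 2.2], [0.22, 2.44], [-1.43, 4.57], [0, 2.65], [-2.85, 2.85]. Speed limits (rad/s): [2.79, 2.79, 3.14, 3.14, 3.14, 3.14].

### API

Orientations are given as a unit quaternion [x, y, z, w].
In Python, from rig import robot, vision, job gives the robot as it stands.
- The arm moves only by the shell command python3 -m handwheel 'ROWS' [OPENING] [FORCE]. ROWS is JSON, a list of rows, each a list of 4 numbers: the shift along the tool's x, y, z as a fraction of full scale, then the turn about the tool's z as a fraction of full scale. A call has 1 to 20 rows; each row is the pose to reach, as a shift and turn from the pose commanded when the call began, along the tool's axes at that moment, turning the shorter way round; what a row does not reach only later rows make up. Full scale, the value 1, is 300 mm for a shift and 2 pi rad for a turn. A row lasts 1/12 s, in which the tool goes at most 41.7 mm and 7.16 degrees, less where a joint would pass 70% of its speed; a pose out of reach is approached as far as the arm can. A call with a number of a shift or a turn outside -1 to 1 is refused whole. A call with a gripper value outside its range is refused whole. OPENING is the opening in per cent of the stroke, from 0 (shut) to 100 (fully open), set as the call begins (- or left out, the last holds). The fingers move at their own pace and stop on an object; FORCE is the grip in N (left out, the last holds). Time passes only in rows, so rows that repeat a pose let the fingers close. It gives the time, the measured TCP pose, the force, the opening and the grip force at its end, in the units of the state.
- robot.get_obs(): the state, without advancing time (a new reading comes with each control period).
- vision.camera(name): name is "scene" or "top" or "wrist"; returns a dict with "frame" (384x512x3 uint8, red, green, blue), "K" (3x3 intrinsics, pixels), "cam_to_world" (4x4, takes a point from camera to world coordinates); the wrist camera has in their place "hand_eye" (4x4, takes a point from camera to tool coordinates, whose origin is the TCP and whose axes are the flange's). Camera axes: x right, y down, z forward; pixel columns grow to the right and rows downward; lengths in m; the calibration is good to about 2 mm. A picture is of the moment at which its call begins: read the wrist's pose just before it. There is no depth.
- job.hand_in(): hands the job in; it is judged then, once.
Trained networks look in the newest picture that a camera, given by its name, has taken for a name from the list of things; names that differ only in an ending like _2 or _b are one class to them, and where a whole thing is asked for, a point or a joint stands for the part that bears it (a point fixed in the world has none). Each returns a list of dicts, best first, with "conf" (0 to 1); they miss things now and then, are a little off and sometimes report something else, mostly with a low value. They report only what shows in the picture. A call takes as long as a camera call.
- vision.look_for(camera, label): "point" ([row, column] in pixels, amid what is visible of it).
- vision.outline_of(camera, label): "mask" (384x512 bool, what is visible of it) and "point" ([row, column] in pixels, amid what is visible of it).
The state is a dict: "time": time; "q": joint angles; "joint_velocities": joint speeds; "joint_torque": joint torques, N m; "position": TCP position; "tool_rot": TCP orientation; "ft_force": force on the tool from outside, world axes, zero at the start; "moment": the same for the moment, N m; "grip_width": finger opening in m; "grip_force": force on a finger pad.
Only numpy, scipy, OpenCV 4.12 (cv2) and the standard library are available. Lean on these libraries where they do the work, as an engineer would, in place of code of your own. Each camera call takes 0.05 s, during which the arm holds its last target. There are 200 camera calls.

### The job

Close the small metal mould: take the upper mould half (the plate with two holes and a bridge handle) from the sloped stand and lower it gently, without dropping it, over the two upright pins of the lower half until it lies flush all round. Then swing the clamp arm fully home so that its rubber foot stands over the plate, and let go. Leave the roll of masking tape and the spool of solder where they are.

Things in the scene. Friction and masses are not known exactly. Their poses are not given: they have to be found in the camera images.
- mould_plate: upper mould half, loose, about 0.45 kg: grey aluminium plate 100 (x) x 150 (y) x 10 mm, two 14.5 mm through holes at x = 0, y = +58 and -58 mm, a dark bridge handle on top along y. Origin: centre of its underside; z out of the handle's face. It fits the pins either way round. At the start it lies on the sloped stand, tilted 26 degrees, z leaning towards the robot
- handle (a point): centre of the handle's bar, 39 mm above the plate's underside. The bar is 12 mm thick (x, flat sides to grip), 80 mm long (y), 26 mm high (z), with 16 mm of open air between bar and plate; axes as the plate's
- mould_base: lower mould half, fixed: dark bed 130 (x) x 220 (y) x 12 mm, y from -130 to +90 mm, with a grey frame 110 x 160 mm round a rectangular cavity, its flat top 24 mm above the bench. Steel pins, 12 mm thick, at x = 0, y = +58 and -58 mm rise 25 mm above the frame, the upper 9 mm tapering to a 5 mm nose. Origin: on the bench, midway between the pins; z up
- seat (a point): midpoint between the pins at the height of the frame's top, where the origin of the plate lies when it is seated; axes as mould_base
- clamp_arm (a joint): the clamp's angle, rad, about a vertical pivot at x = -30, y = -105 mm of mould_base. 0: nose along mould_base +x, knobbed tail along -x, clear of the plate; grows counterclockwise seen from above; 1.57 is the stop, fully home: nose along +y over the plate, knob along -y. It turns with slight friction (about 1 N at the knob) and stays where it is left
- clamp_knob (a point): middle of the upright round black knob (20 mm thick, 40 mm high) on the clamp's tail, 60 mm from the pivot and 78 mm above the bench. The dark steel arm under it is 16 mm wide, its top 58 mm above the bench; the rubber foot under its nose, 48 mm from the pivot, clears a seated plate by 3 mm
- stand: plywood stand, fixed: a bed 112 x 170 mm that rises away from the robot (along its +x) at 26 degrees, with a lip along its low edge 2 mm lower than the plate's upper face, on a foot 130 x 170 mm. Origin: on the bench under the bed's centre, which is 50 mm up; z up
- tape_masking: roll of beige masking tape, 92 mm across, 24 mm high, lying loose in front; to be left alone. Origin: centre of its underside
- solder_spool: spool of solder, 54 mm across, 36 mm high, standing loose at the back; to be left alone. Origin: centre of its underside

How it is judged:
By the outcome, as a careful person would: the job done as asked, in the order asked, and still so for the second after the job is handed in, with the robot touching nothing.
It also fails if it takes over 67 s, if anything falls off the work surface, if the arm or the gripper's body presses on something with over 40 N, if the wrist force passes 120 N, or if a joint passes its speed limit or range.

## Working session

There is one attempt and no reset: what is moved stays moved. The work goes in short steps, Python scripts to look and compute and a shell command to move; the robot and the scene stay as the last step left them, time stands still between calls to the robot, and variables do not carry over. Pictures are saved under pics/ and viewed, at most 10 in all, crops included, and the job is handed in when it is done.

```bash
ls; mkdir -p pics; cat > h.py <<'E'
import numpy as np,cv2
from scipy.spatial.transform import Rotation as R
from rig import robot,vision,job
def pose():
    o=robot.get_obs(); T=np.eye(4); T[:3,:3]=R.from_quat(o["tool_rot"]).as_matrix(); T[:3,3]=o["position"]; return T,o
def cam(n):
    T,o=pose(); c=vision.camera(n)
    C=c["cam_to_world"] if n!="wrist" else T@np.array(c["hand_eye"])
    return c["frame"],np.array(c["K"]),np.array(C)
def ray(K,C,p,z):
    d=C[:3,:3]@np.linalg.solve(K,[p[1],p[0],1]); o=C[:3,3]; return o+d*(z-o[2])/d[2]
def proj(K,C,P):
    q=(np.array(P)-C[:3,3])@C[:3,:3]; q=q@K.T; return q[...,:2]/q[...,2:]
def save(n,f): cv2.imwrite("pics/"+n+".png",f[...,::-1])
E
python3 - <<'E'
from h import *
print(pose()[1])
zs=dict(mould_plate=.055,handle=.09,mould_base=.024,clamp_arm=.058,clamp_knob=.078,stand=.05,tape_masking=.024,solder_spool=.036)
for n in("top","scene"):
    f,K,C=cam(n); save(n+"1",f); print(n,C.round(3).tolist(),K.round(1).tolist())
    for l,z in zs.items():
        for d in vision.look_for(n,l)[:2]: print(l,round(d["conf"],2),np.round(d["point"],1),ray(K,C,d["point"],z).round(3))
E
```

```text
pics
{'time': 0.0, 'q': array([-1.31150408e+00,  5.28464424e-01,  1.43389704e+00, -2.61740295e-06,
        1.18142401e+00, -1.78477300e-01]), 'joint_velocities': array([-0.00143212, -0.00064656,  0.00050552, -0.0001209 ,  0.0001395 ,
       -0.00123385]), 'joint_torque': array([-1.30293383e-04, -4.40041959e+01, -1.76596624e+01,  6.34090765e-02,
        5.82580583e-02, -1.63943096e-04]), 'position': array([ 0.26480101, -0.5653348 ,  0.22957438]), 'tool_rot': array([ 9.76139523e-01,  2.17141495e-01, -4.55003423e-05, -1.09546695e-03]), 'ft_force': array([-0.71116951, -0.31330637, -0.05579051]), 'moment': array([0.03954736, 0.0172214 , 0.02533069]), 'grip_force': 0.0, 'grip_width': 0.08715289238019491}
top [[-0.027, -0.984, 0.177, 0.393], [-1.0, 0.029, 0.007, -0.077], [-0.012, -0.177, -0.984, 0.969], [0.0, 0.0, 0.0, 1.0]] [[374.8, 0.0, 255.8], [0.0, 374.8, 182.0], [0.0, 0.0, 1.0]]
mould_plate 0.88 [172.1 312.6] [ 0.578 -0.212  0.055]
handle 0.56 [166.8 312.9] [ 0.584 -0.208  0.09 ]
mould_base 0.94 [177.9 162. ] [0.581 0.171 0.024]
clamp_arm 0.87 [185.2 188.8] [0.554 0.096 0.058]
clamp_kn
[... 191 characters left out ...]
 0.036]
solder_spool 0.31 [178.2 162. ] [0.578 0.168 0.036]
scene [[0.487, -0.441, 0.754, -0.352], [-0.874, -0.238, 0.425, -0.578], [-0.008, -0.866, -0.501, 0.678], [0.0, 0.0, 0.0, 1.0]] [[408.9, 0.0, 258.2], [0.0, 408.9, 186.9], [0.0, 0.0, 1.0]]
mould_plate 0.77 [203.9 308.6] [ 0.571 -0.222  0.055]
handle 0.61 [200.  307.3] [ 0.536 -0.231  0.09 ]
mould_base 0.92 [183.2 199.7] [0.565 0.156 0.024]
clamp_arm 0.75 [180.4 203.6] [0.538 0.118 0.058]
clamp_knob 0.63 [179.7 205.5] [0.515 0.093 0.078]
stand 0.69 [223.5 309.1] [ 0.49  -0.259  0.05 ]
stand 0.55 [201.2 308.9] [ 0.593 -0.214  0.05 ]
tape_masking 0.88 [217.5 212.2] [0.421 0.007 0.024]
solder_spool 0.5 [180.3 260.6] [ 0.657 -0.02   0.036]
```

```bash
python3 - <<'E'
import cv2
t=cv2.imread("pics/top1.png")[90:290,90:400]
cv2.imwrite("pics/top1c.png",cv2.resize(t,(775,500),interpolation=cv2.INTER_CUBIC))
E
```

```text
(no output)
```

View pics/top1c.png

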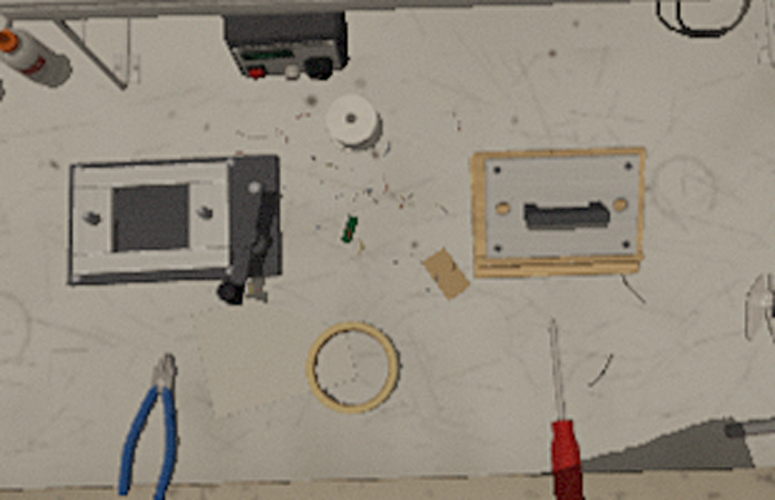

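View pics/scene1.png

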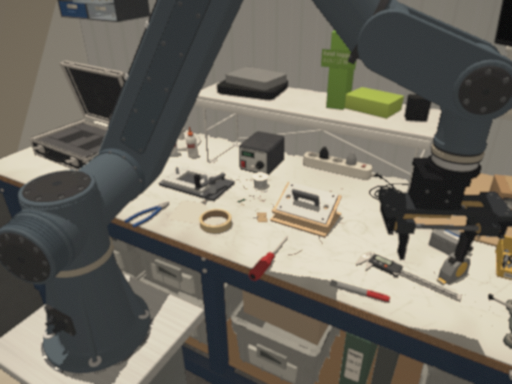

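The top view shows the plate on the stand at the right: holes at crop (503,209) and (620,204), handle bar at about (566,215). The base is at the left, with pins at (93,218) and (205,212). The clamp knob is at (232,292), so the clamp is near 0. The spool and tape are clear of both.

```bash
python3 - <<'E'
from h import *
f,K,C=cam("top")
P=lambda x,y:(90+y/2.5,90+x/2.5)
for n,x,y,z in[("holeL",503,209,.058),("holeR",620,204,.058),("barL",525,212,.098),("barR",608,208,.098),("pinL",93,215,.047),("pinR",205,210,.047),("knob",230,290,.095),("nose",254,187,.07)]:
    print(n,ray(K,C,P(x,y),z).round(4))
w=vision.camera("wrist"); print(np.round(w["hand_eye"],3).tolist(),np.round(w["K"],1).tolist())
T,o=pose(); print(T.round(3).tolist())
for yawd in(92,):
  a=np.radians(yawd); print("turn frac",-(a-np.arctan2(T[1,0],T[0,0]))/2/np.pi)
d=np.array([.55,-.21,.27])-T[:3,3]; print("shift frac",(T[:3,:3].T@d/.3).round(3))
E
```

```text
holeL [ 0.5754 -0.1584  0.058 ]
holeR [ 0.577  -0.2742  0.058 ]
barL [ 0.5638 -0.1754  0.098 ]
barR [ 0.5654 -0.254   0.098 ]
pinL [0.5836 0.2531 0.047 ]
pinR [0.5854 0.1401 0.047 ]
knob [0.498  0.1043 0.095 ]
nose [0.6023 0.0866 0.07  ]
[[-0.001, -0.956, -0.295, 0.081], [1.0, -0.001, -0.0, -0.0], [-0.0, -0.295, 0.956, -0.154], [0.0, 0.0, 0.0, 1.0]] [[274.0, 0.0, 255.8], [0.0, 274.0, 190.1], [0.0, 0.0, 1.0]]
[[0.906, 0.424, 0.0, 0.265], [0.424, -0.906, -0.0, -0.566], [0.0, 0.0, -1.0, 0.231], [0.0, 0.0, 0.0, 1.0]]
turn frac -0.1858836327024216
shift frac [ 1.364 -0.672 -0.131]
```

```bash
python3 -m handwheel '[[1,-0.5,-0.1,-0.1],[1,-0.5,-0.1,-0.1],[1,-0.5,-0.1,-0.1],[1,-0.5,-0.1,-0.1],[1,-0.5,-0.1,-0.1],[1,-0.5,-0.1,-0.1],[1,-0.5,-0.1,-0.1],[1,-0.5,-0.1,-0.1],[1,-0.5,-0.1,-0.1],[1,-0.5,-0.1,-0.1],[1,-0.5,-0.1,-0.1]]' 37
python3 - <<'E'
from h import *
T,o=pose()
a=np.radians(90.8); print("turn",-(a-np.arctan2(T[1,0],T[0,0]))/2/np.pi)
print((T[:3,:3].T@(np.array([.565,-.215,.22])-T[:3,3])/.3).round(3))
E
```

```text
time: 1.92
position: [0.4731, -0.303, 0.2606]
tool_rot: [0.861, 0.509, -0.0, 0.0]
ft_force: [0.2, -0.1, 0.7]
grip_width: 0.0331
grip_force: 0.0
turn -0.08232795636065747
[0.405 0.127 0.135]
```

```bash
python3 -m handwheel '[[0.405,0.127,0.135,-0.082],[0.405,0.127,0.135,-0.082],[0.405,0.127,0.135,-0.082],[0.405,0.127,0.135,-0.082],[0.405,0.127,0.135,-0.082],[0.405,0.127,0.135,-0.082],[0.405,0.127,0.135,-0.082]]'
python3 - <<'E'
from h import *
f,K,C=cam("wrist"); save("w1",f); np.savez("w1.npz",f=f,K=K,C=C)
for l in("mould_plate","handle"):
  for d in vision.outline_of("wrist",l)[:1]:
    r=cv2.minAreaRect(np.argwhere(d["mask"]).astype(np.float32)); print(l,d["conf"],d["point"],r)
# predicted from the top-view estimate
yaw=np.radians(.8);t=np.radians(-26)
Rp=R.from_euler("ZY",[yaw,t]).as_matrix()
h=np.array([[0,58,10],[0,-58,10],[0,40,52],[0,-40,52],[0,0,39]])/1e3
pc=np.array([.5763,-.2163,.058])-Rp@[0,0,.01]
print(pc,(pc+h@Rp.T).round(4),proj(K,C,pc+h@Rp.T).round(1))
E
```

```text
time: 2.5
position: [0.5643, -0.2171, 0.2202]
tool_rot: [0.705, 0.709, -0.0, 0.0]
ft_force: [0.5, -0.2, -0.3]
grip_width: 0.0321
grip_force: 0.0
mould_plate 0.9 [166.4, 264.6] ((174.01788330078125, 268.2673645019531), (84.27332305908203, 126.97331237792969), 89.19306945800781)
handle 0.57 [168.4, 266.7] ((172.96485900878906, 267.6213684082031), (84.13272094726562, 127.21827697753906), 87.70938873291016)
[ 0.58068328 -0.21623879  0.04901206] [[ 0.5755 -0.1583  0.058 ]
 [ 0.5771 -0.2743  0.058 ]
 [ 0.5573 -0.1766  0.0957]
 [ 0.5584 -0.2566  0.0957]
 [ 0.5636 -0.2165  0.0841]] [[266.6 126.5]
 [266.5 221.4]
 [249.9 147.6]
 [251.  220.3]
 [255.9 182.4]]
```

View pics/w1.png

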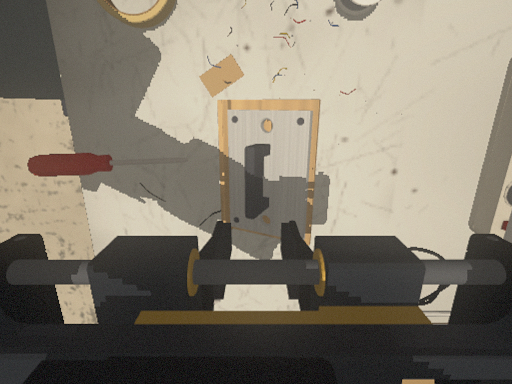

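The wrist view matches my estimate: the holes are at (267,126) and (266,220), and I predicted (267,126) and (267,221). I'll descend over the bar and grip lightly.

```bash
python3 -m handwheel '[[0,0,0.12,0],[0,0,0.24,0],[0,0,0.34,0],[0,0,0.42,0],[0,0,0.45,0],[0,0,0.465,0],[0,0,0.467,0],[0,0,0.467,0],[0,0,0.467,0]]' && python3 -m handwheel '[[0,0,0,0],[0,0,0,0],[0,0,0,0],[0,0,0,0],[0,0,0,0],[0,0,0,0]]' 0 12
```

```text
time: 3.4
position: [0.5663, -0.2159, 0.0817]
tool_rot: [0.703, 0.711, 0.0, 0.002]
ft_force: [0.3, 0.8, -0.5]
grip_width: 0.0325
grip_force: 0.0
time: 3.9
position: [0.5622, -0.2153, 0.0808]
tool_rot: [0.703, 0.711, -0.002, -0.002]
ft_force: [-8.7, -2.2, 5.6]
grip_width: 0.0208
grip_force: 11.8
```

```bash
python3 -m handwheel '[[0,0,-0.02,0],[0,0,-0.04,0],[0,0,-0.06,0],[0,0,-0.08,0],[0,0,-0.1,0],[0,0,-0.13,0],[0,0,-0.16,0],[0,0,-0.2,0],[0,0,-0.2,0],[0,0,-0.2,0]]'
python3 -m handwheel '[[0,0,0,0],[0,0,0,0],[0,0,0,0],[0,0,0,0]]' 0 50
python3 - <<'E'
from h import *
f,K,C=cam("wrist"); save("w2",f)
f,K,C=cam("scene"); save("s2",cv2.resize(f[150:280,200:400],(800,520),interpolation=cv2.INTER_CUBIC))
E
```

```text
time: 4.73
position: [0.5659, -0.2154, 0.1411]
tool_rot: [0.703, 0.711, 0.0, 0.001]
ft_force: [-0.7, 0.7, -4.8]
grip_width: 0.0119
grip_force: 12.0
time: 5.07
position: [0.5649, -0.2149, 0.1394]
tool_rot: [0.703, 0.711, -0.0, -0.001]
ft_force: [0.4, 0.6, -4.3]
grip_width: 0.0114
grip_force: 50.0
```

View pics/w2.png

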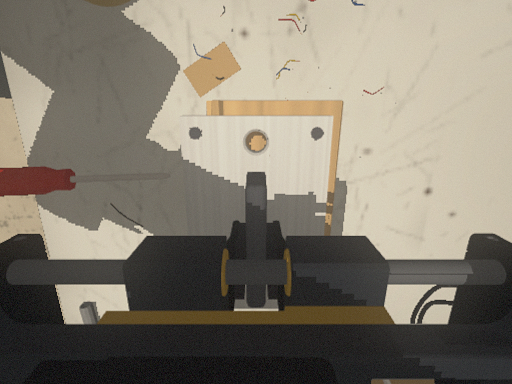

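View pics/s2.png

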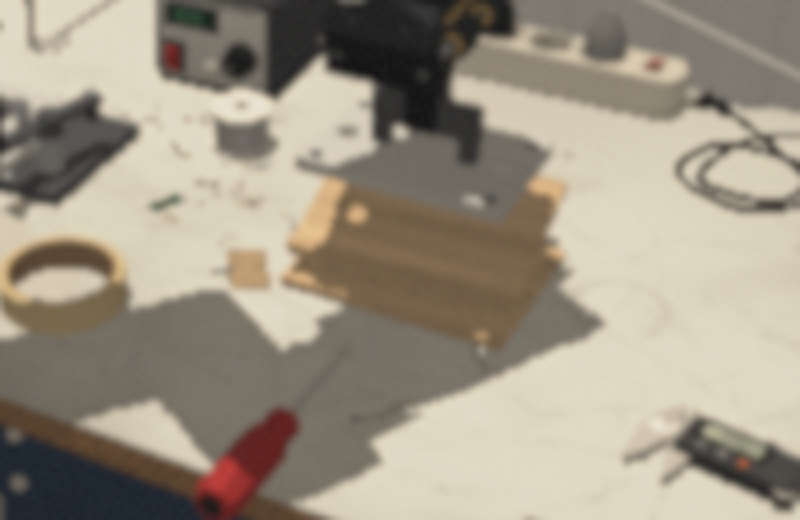

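The plate hangs level, with the bar flat between the pads at 11.4 mm. The +y hole is at pixel (257,142) and the plate edge runs from (181,116) to (332,116). Next I'll carry it high and stop short of the base to look at the pins.

```bash
python3 -m handwheel '[[0,0,-0.08,0],[0.05,0.01,-0.17,0],[0.12,0.02,-0.25,0],[0.21,0.03,-0.32,0],[0.31,0.04,-0.37,0],[0.41,0.05,-0.37,0],[0.51,0.06,-0.37,0],[0.61,0.067,-0.37,0],[0.71,0.067,-0.37,0],[0.8,0.067,-0.37,0],[0.87,0.067,-0.37,0],[0.91,0.067,-0.37,0],[0.917,0.067,-0.37,0],[0.917,0.067,-0.37,0],[0.917,0.067,-0.37,0]]'
python3 - <<'E'
from h import *
f,K,C=cam("wrist"); save("w3",f); np.savez("w3.npz",f=f,K=K,C=C)
T,o=pose(); np.save("T3.npy",T)
H=np.linalg.inv(T)@C
# plate in tool frame from picture w2/w3: depth by 100 mm edge
for p in([116,181],[116,332],[142,257]):
    for z in(.022,.026,.030): print(p,z,ray(K,H,p,z).round(4))
for l in("mould_base","clamp_knob","mould_plate"):
    for d in vision.look_for("wrist",l)[:1]: print(l,d["conf"],d["point"])
E
```

```text
time: 6.42
position: [0.5826, 0.0591, 0.2509]
tool_rot: [0.704, 0.711, -0.0, 0.0]
ft_force: [0.3, -0.6, -4.1]
grip_width: 0.0114
grip_force: 50.0
[116, 181] 0.022 [ 0.0756 -0.0471  0.022 ]
[116, 181] 0.026 [ 0.0755 -0.0482  0.026 ]
[116, 181] 0.03 [ 0.0753 -0.0493  0.03  ]
[116, 332] 0.022 [0.0755 0.0465 0.022 ]
[116, 332] 0.026 [0.0754 0.0476 0.026 ]
[116, 332] 0.03 [0.0753 0.0487 0.03  ]
[142, 257] 0.022 [0.0596 0.     0.022 ]
[142, 257] 0.026 [0.059 0.    0.026]
[142, 257] 0.03 [0.0585 0.0001 0.03  ]
clamp_knob 0.6 [140.1, 250.1]
mould_plate 0.81 [178.8, 251.0]
```

View pics/w3.png

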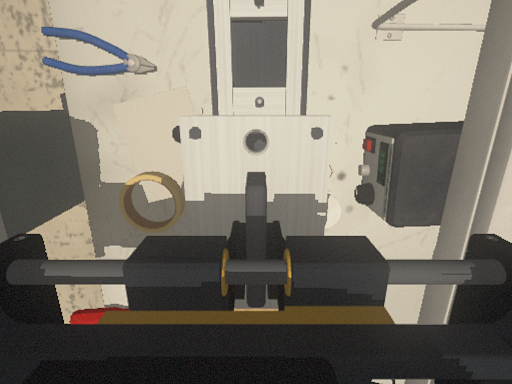

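The wrist view shows the near pin at (col 260, row 101), the far pin at the top edge near (259,2), and the cavity and frame around columns 216–303. The plate is level and centred in the tool.

```bash
python3 - <<'E'
from h import *
d=np.load("w3.npz");f,K,C=d["f"],d["K"],d["C"]; g=f.mean(2).astype(int)
print(g[92:114,250:272]); print(g[0:10,248:272])
for r in (10,30,60,80,105): print(r,g[r,205:240].tolist(),g[r,285:315].tolist())
E
```

```text
[[208 205 209 207 208 207 207 207 209 207 206 207 207 208 207 203 206 208
  207 208 207 206]
 [205 206 206 206 208 209 208 208 208 208 207 206 207 207 207 209 208 209
  209 208 208 208]
 [208 208 209 210 208 207 208 208 207 209 209 211 208 211 211 210 210 208
  210 212 209 211]
 [208 207 208 209 209 209 208 210 209 212 211 210 208 210 208 207 206 209
  209 207 208 209]
 [209 207 210 208 209 209 211 202 188 187 186 199 209 208 209 209 209 207
  210 210 210 210]
 [208 211 211 212 212 213 200 162 126 117 128 161 194 214 213 212 210 212
  213 211 211 213]
 [211 209 212 212 214 202 148 120 120 127 126 119 135 188 212 213 211 211
  211 212 213 208]
 [214 211 210 212 218 154 117 130 151 162 159 131 115 138 205 213 211 211
  212 210 210 210]
 [209 209 210 213 209 137 115 143 185 193 189 153 117 114 200 213 209 212
  210 209 211 210]
 [211 210 212 211 197 132 114 150 186 192 197 160 120  97 199 214 213 211
  211 210 214 213]
 [211 209 210 211 201 138 110 135 178 197 187 140 108  98 197 215 211 210
  211 211 211 212]
 [210 213 214 215 220 147 107 111 146 170 146 118 104 101 204 219 214 212
  2
[... 2884 characters left out ...]
 104, 101, 92, 155, 201, 209, 205, 206, 206, 207]
80 [202, 205, 204, 203, 206, 159, 107, 98, 104, 102, 102, 99, 203, 211, 209, 206, 207, 208, 208, 203, 204, 207, 211, 211, 210, 209, 211, 136, 96, 103, 101, 103, 100, 98, 99] [91, 173, 208, 210, 208, 207, 209, 206, 205, 200, 202, 207, 211, 209, 206, 216, 150, 104, 101, 104, 101, 98, 127, 199, 211, 206, 207, 205, 209, 207]
105 [204, 205, 203, 204, 206, 204, 211, 139, 99, 100, 103, 103, 94, 194, 210, 212, 209, 212, 210, 207, 204, 204, 207, 212, 210, 209, 212, 192, 198, 205, 204, 208, 207, 207, 207] [154, 199, 212, 210, 211, 210, 208, 207, 205, 203, 204, 211, 211, 208, 216, 154, 108, 108, 102, 104, 95, 158, 205, 210, 208, 210, 206, 210, 208, 209]
```

```bash
python3 - <<'E'
from h import *
d=np.load("w3.npz");f,K,C=d["f"],d["K"],d["C"]; g=f.mean(2)
T=np.load("T3.npy")
def cross(row,a,b): # subpixel 155 crossing
    v=row[a:b]; i=np.where(np.diff(np.sign(v-155)))[0]; return a+i+(155-v[i])/(v[i+1]-v[i])
M=[]
for r in range(9,110,4):
    l=cross(g[r],208,222)[-1]; q=cross(g[r],294,308)[0]
    L=ray(K,C,[r,l],.024);Q=ray(K,C,[r,q],.024); M.append([*(L+Q)[:2]/2,Q[0]-L[0]])
M=np.array(M); c=np.polyfit(M[:,1],M[:,0],1)
print("width",M[:,2].mean(),"yaw deg",np.degrees(-np.arctan(c[0])))
pin=ray(K,C,[101,259.2],.049); print("near pin",pin,"midline x",np.polyval(c,pin[1]))
yaw=-np.arctan(c[0]); seat=pin[:2]+58e-3*np.array([-np.sin(yaw),np.cos(yaw)]); print("seat",seat,np.polyval(c,seat[1]))
print("tool yaw",np.degrees(np.arctan2(T[1,0],T[0,0]))-90)
# plate edge yaw in tool frame: front edge
H=np.linalg.inv(T)@C; 
P=[]
for col in(190,210,290,315,325):
    col_=g[105:128,col]; i=np.argmax(np.abs(np.diff(col_))); P.append((col,105+i))
print(P)
E
```

```text
width 0.1094283027586652 yaw deg 0.9505852726163632
near pin [0.58531471 0.1457879  0.049     ] midline x 0.5851783771531467
seat [0.58435249 0.20377992] 0.5842161524135658
tool yaw 0.5368350563154252
[(190, np.int64(116)), (210, np.int64(114)), (290, np.int64(114)), (315, np.int64(126)), (325, np.int64(114))]
```

```bash
python3 - <<'E'
from h import *
d=np.load("w3.npz");K,C=d["K"],d["C"]
for p in([107,259.5],[106.7,259]): print("near pin via base",ray(K,C,p,.024)+[0,.006,0])
print("far pin via base",ray(K,C,[6.5,259],.024)+[0,.006,0])
f=cv2.imread("pics/top1.png").mean(2).astype(int)
print(f[170:184,119:137]);print(f[168:182,163:181])
c=vision.camera("top");K,C=np.array(c["K"]),np.array(c["cam_to_world"])
for s in((.584,.2040),(.5845,.1966)):
  for y in(58,-58): print(s,y,[proj(K,C,[s[0]-.0166*y/1e3,s[1]+y/1e3,z]).round(1) for z in(.049,.024)])
E
```

```text
near pin via base [0.58610363 0.14455549 0.024     ]
near pin via base [0.58543391 0.14493136 0.024     ]
far pin via base [0.58401734 0.26041797 0.024     ]
[[118 156 154 154 158 153 155 157 156 154 156 159 154 158 167 115  68  65]
 [119 157 156 152 155 157 157 156 154 153 155 156 156 158 169 124  76  57]
 [117 157 154 152 155 157 158 158 157 152 157 160 152 159 167 117  70  62]
 [143 161 152 154 154 158 161 162 158 157 160 159 155 161 166 119  70  66]
 [154 166 155 157 151 150 140 129 147 161 161 158 159 159 170 119  69  63]
 [148 162 155 157 144 134 100  68  99 127 126 154 160 162 166 115  66  57]
 [147 164 156 148 131 132  88  54  51  54  55 149 158 160 166 116  70  67]
 [151 161 155 147 113  90  75  65  58  57  52 116 150 159 168 118  70  56]
 [150 162 156 156 141 103  71  58  62  54  46 116 151 167 167 117  69  43]
 [151 165 155 156 159 148 122  87  54  46 121 157 160 163 169 117  64  37]
 [150 166 153 153 156 161 157 142 131 127 155 160 159 160 167 115  58  28]
 [151 162 155 156 153 157 159 162 163 160 159 159 153 162 167 116  60  34]
 [153 162 157 152 156 158 157 157 157 155 
[... 725 characters left out ...]
3 163 164 130  93  71  61  45  50 149 164 160 162 158 172]
 [ 62  52  94 152 162 158 155 144 109  95  90 122 160 160 159 162 163 171]
 [ 57  57  91 152 163 152 160 162 150 147 146 155 163 160 157 162 162 175]
 [ 57  56  96 155 164 157 159 157 160 162 162 161 157 159 160 157 165 174]
 [ 64  59  92 152 161 155 157 159 158 162 159 159 159 161 160 160 160 176]
 [ 63  52  97 153 163 157 157 157 159 160 160 157 157 158 158 156 164 176]]
(0.584, 0.204) 58 [array([123.4, 176.2]), array([126.9, 178. ])]
(0.584, 0.204) -58 [array([169.5, 174.1]), array([171.8, 176. ])]
(0.5845, 0.1966) 58 [array([126.3, 175.9]), array([129.7, 177.8])]
(0.5845, 0.1966) -58 [array([172.4, 173.8]), array([174.7, 175.7])]
```

Both views agree on the seat, at about (0.584, 0.203) with yaw 0.95°. Next I'll hover just above the pins.

```bash
python3 -m handwheel '[[0.06,0.002,0,0],[0.15,0.004,0,0],[0.26,0.006,0,-0.001],[0.36,0.008,0.03,-0.001],[0.43,0.009,0.1,-0.001],[0.47,0.01,0.2,-0.001],[0.479,0.01,0.3,-0.001],[0.479,0.01,0.38,-0.001],[0.479,0.01,0.44,-0.001],[0.479,0.01,0.47,-0.001],[0.479,0.01,0.486,-0.001],[0.479,0.01,0.486,-0.001],[0.479,0.01,0.486,-0.001],[0.479,0.01,0.486,-0.001]]'
python3 - <<'E'
from h import *
ps=[]
for i in range(3):
    f,K,C=cam("wrist"); ps.append(pose()[0][:3,3])
print(np.array(ps).round(4).tolist())
save("w4",cv2.resize(f[90:230,170:350],(720,560),interpolation=cv2.INTER_CUBIC)); np.savez("w4.npz",f=f,K=K,C=C)
T,o=pose(); print("yaw",np.degrees(np.arctan2(T[1,0],T[0,0]))-90)
for z in(.049,): print("pin +y expected px",proj(K,C,[.5843-.00096,.2033+.058,z]))
E
```

```text
time: 7.83
position: [0.5852, 0.2039, 0.1067]
tool_rot: [0.701, 0.713, 0.001, 0.001]
ft_force: [0.6, -0.0, -4.0]
grip_width: 0.0115
grip_force: 50.0
[[0.5851, 0.204, 0.1067], [0.5849, 0.204, 0.1066], [0.5847, 0.204, 0.1064]]
yaw 0.9585151150932347
pin +y expected px [255.62970643 138.73809996]
```

View pics/w4.png

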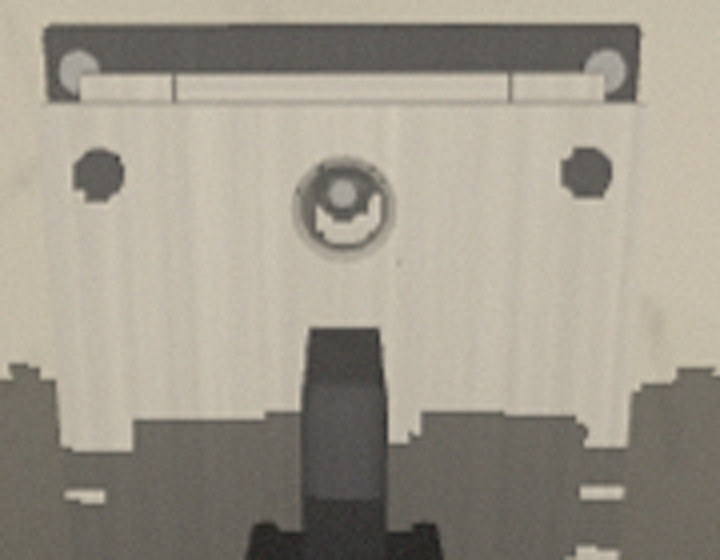

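The pin nose shows inside the hole at crop (343,194), exactly as predicted, and the hole centre is at (344,207). It needs about 1 mm of correction, then I'll lower it slowly.

```bash
python3 -m handwheel '[[-0.0035,-0.0015,0.01,0],[-0.0035,-0.0015,0.02,0],[-0.0035,-0.0015,0.03,0],[-0.0035,-0.0015,0.04,0],[-0.0035,-0.0015,0.05,0],[-0.0035,-0.0015,0.06,0],[-0.0035,-0.0015,0.07,0],[-0.0035,-0.0015,0.08,0],[-0.0035,-0.0015,0.09,0],[-0.0035,-0.0015,0.1,0],[-0.0035,-0.0015,0.1,0],[-0.0035,-0.0015,0.1,0]]'
```

```text
time: 8.98
position: [0.5837, 0.203, 0.075]
tool_rot: [0.701, 0.713, 0.0, 0.0]
ft_force: [0.7, -0.9, -4.2]
grip_width: 0.0118
grip_force: 50.0
```

```bash
python3 -m handwheel '[[0,0,0.004,0],[0,0,0.008,0],[0,0,0.012,0],[0,0,0.016,0],[0,0,0.02,0],[0,0,0.024,0],[0,0,0.026,0],[0,0,0.026,0],[0,0,0.026,0]]'
```

```text
time: 9.73
position: [0.5837, 0.2029, 0.0673]
tool_rot: [0.701, 0.713, 0.0, 0.0]
ft_force: [1.5, -0.2, -5.1]
grip_width: 0.0118
grip_force: 50.0
```

```bash
python3 -m handwheel '[[0,0,0.002,0],[0,0,0.004,0],[0,0,0.006,0],[0,0,0.008,0],[0,0,0.008,0],[0,0,0.008,0]]'; python3 -m handwheel '[[0,0,0.002,0],[0,0,0.004,0],[0,0,0.004,0],[0,0,0.004,0]]'
```

```text
time: 10.23
position: [0.5837, 0.203, 0.065]
tool_rot: [0.701, 0.713, 0.0, 0.0]
ft_force: [1.3, 0.5, -2.6]
grip_width: 0.0117
grip_force: 50.0
time: 10.57
position: [0.5836, 0.2029, 0.0637]
tool_rot: [0.701, 0.713, 0.0, 0.0]
ft_force: [1.3, 1.8, -3.0]
grip_width: 0.0117
grip_force: 50.0
```

```bash
python3 -m handwheel '[[0,0,0.002,0],[0,0,0.004,0],[0,0,0.004,0],[0,0,0.004,0]]'; python3 -m handwheel '[[0,0,0.002,0],[0,0,0.004,0],[0,0,0.004,0],[0,0,0.004,0]]'; python3 - <<'E'
from h import *
print(pose()[1]["moment"])
E
```

```text
time: 10.9
position: [0.5837, 0.2029, 0.0628]
tool_rot: [0.701, 0.713, 0.0, 0.0]
ft_force: [1.5, 1.4, -1.3]
grip_width: 0.0119
grip_force: 50.0
time: 11.23
position: [0.5837, 0.2029, 0.0628]
tool_rot: [0.701, 0.713, 0.0, 0.0]
ft_force: [0.1, -0.6, 6.2]
grip_width: 0.0118
grip_force: 50.0
[ 0.10158528 -0.08412669  0.08335693]
```

```bash
python3 -m handwheel '[[0,0,0.001,0],[0,0,0.001,0]]' 0 5; python3 -m handwheel '[[0,0,0,0],[0,0,0,0],[0,0,0,0],[0,0,0,0],[0,0,0,0]]' 32; python3 -m handwheel '[[0,0,-0.02,0],[0,0,-0.08,0],[0,0,-0.16,0],[0,0,-0.27,0],[0,0,-0.38,0],[0,0,-0.45,0],[-0.1,0,-0.5,0],[-0.22,-0.05,-0.5,0],[-0.32,-0.1,-0.5,0],[-0.38,-0.1,-0.5,0],[-0.4,-0.1,-0.5,0],[-0.4,-0.1,-0.5,0],[-0.4,-0.1,-0.5,0]]'
python3 - <<'E'
from h import *
f,K,C=cam("wrist"); save("w5",f); np.savez("w5.npz",f=f,K=K,C=C)
for l in("clamp_knob","clamp_arm","mould_plate"):
    for d in vision.look_for("wrist",l)[:2]: print(l,d["conf"],d["point"],ray(K,C,d["point"],.098),ray(K,C,d["point"],.078))
yaw=np.radians(.95);Rz=R.from_euler("z",yaw).as_matrix();s=np.array([.5843,.2033,0])
pv=s+Rz@[-.03,-.105,0]; print("pivot",pv)
for x,y,z in((50,75,34),(-50,75,34),(50,-75,34),(-50,-75,34)): print(proj(K,C,s+Rz@(np.array([x,y,z])/1e3)).round(1))
for a in(0,-.2,1.57):
    print(a,pv+R.from_euler("z",yaw+a).apply([-.06,0,.098]),proj(K,C,pv+R.from_euler("z",yaw+a).apply([-.06,0,.098])))
E
```

```text
time: 11.4
position: [0.5837, 0.2029, 0.0625]
tool_rot: [0.701, 0.713, 0.0, 0.0]
ft_force: [-0.2, 0.2, 6.0]
grip_width: 0.0122
grip_force: 5.0
time: 11.82
position: [0.583, 0.2028, 0.0607]
tool_rot: [0.701, 0.713, -0.0, -0.0]
ft_force: [-0.2, 0.9, -0.8]
grip_width: 0.0269
grip_force: 0.0
time: 12.9
position: [0.556, 0.0828, 0.2113]
tool_rot: [0.701, 0.713, 0.001, 0.0]
ft_force: [0.0, -0.1, -0.6]
grip_width: 0.0279
grip_force: 0.0
clamp_knob 0.92 [163.4, 245.1] [0.54437771 0.10941181 0.098     ] [0.54366281 0.10531546 0.078     ]
clamp_knob 0.4 [144.7, 275.0] [0.57336376 0.12829372 0.098     ] [0.57481707 0.12560977 0.078     ]
clamp_arm 0.6 [164.5, 244.5] [0.54378593 0.10829397 0.098     ] [0.54302676 0.104114   0.078     ]
mould_plate 0.66 [67.5, 279.9] [0.57531714 0.19730501 0.098     ] [0.57691657 0.19978324 0.078     ]
pivot [0.55604501 0.09781704 0.        ]
[333.7  -9.4]
[236.9  -9.2]
[323.4 137.5]
[239.7 137.6]
0 [0.49605326 0.09682224 0.098     ] [196.92193158 175.0508428 ]
-0.2 [0.49705146 0.1087606  0.098     ] [197.34640377 163.36019174]
1.57 [0.55699203 0.03782451 0.098     ] [256.68495504 229.51685943]
```

View pics/w5.png

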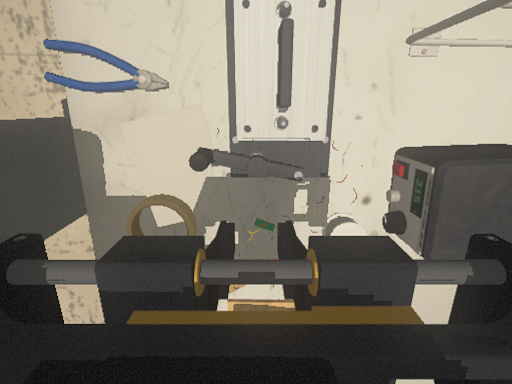

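The plate is seated: its edge is at row 139, as predicted. The clamp knob's top is at (201,159) and the nose is at about (299,175), so the clamp sits slightly below 0. I'll grip the knob along its tangent and swing it around.

```bash
python3 - <<'E'
from h import *
d=np.load("w5.npz");K,C=d["K"],d["C"]
k=ray(K,C,[159,201],.098); yaw=np.radians(.95); pv=np.array([.55605,.0978])
v=k[:2]-pv; a=np.arctan2(v[1],v[0])-np.pi-yaw; print("knob",k,np.hypot(*v),"angle",(a+np.pi)%(2*np.pi)-np.pi)
T,o=pose(); print(T[:3,3],"shift",(T[:3,:3].T@(np.r_[k[:2],.14]-T[:3,3])/.3).round(3))
y0=np.arctan2(T[1,1],T[0,1]); want=np.arctan2(v[1],v[0])+np.pi/2-2*np.pi
print(np.degrees([y0,want]),"turn",-(want-y0)/2/np.pi, o["q"].round(2))
E
```

```text
knob [0.50086444 0.11318595 0.098     ] 0.05729026002552566 angle -0.2884798231160355
[0.55564985 0.08363255 0.21089189] shift [ 0.102 -0.181  0.236]
[   1.05699021 -105.57867634] turn 0.2962101848547363 [-0.05  0.47  1.61  0.    1.06 -0.07]
```

```bash
python3 -m handwheel '[[0.102,-0.187,0,0.296],[0.102,-0.187,0,0.296],[0.102,-0.187,0,0.296],[0.102,-0.187,0,0.296],[0.102,-0.187,0.1,0.296],[0.102,-0.187,0.15,0.296],[0.102,-0.187,0.2,0.296],[0.102,-0.187,0.236,0.296],[0.102,-0.187,0.236,0.296],[0.102,-0.187,0.236,0.296],[0.102,-0.187,0.236,0.296],[0.102,-0.187,0.236,0.296],[0.102,-0.187,0.236,0.296],[0.102,-0.187,0.236,0.296],[0.102,-0.187,0.236,0.296],[0.102,-0.187,0.236,0.296],[0.102,-0.187,0.236,0.296],[0.102,-0.187,0.236,0.296]]' 42
python3 - <<'E'
from h import *
f,K,C=cam("wrist"); save("w6",f); np.savez("w6.npz",f=f,K=K,C=C)
for d in vision.look_for("wrist","clamp_knob")[:2]: print(d["conf"],d["point"],ray(K,C,d["point"],.09))
pv=np.array([.55605,.0978]);T,o=pose(); print(T[:3,3], o["q"].round(2))
for a in(-.25,-.3): print(a,proj(K,C,np.r_[pv,0]+R.from_euler("z",.0166+a).apply([-.06,0,.098])))
print("down",(T[2,3]-.071)/.3)
E
```

```text
time: 14.6
position: [0.4989, 0.1126, 0.1402]
tool_rot: [0.991, -0.134, -0.0, -0.0]
ft_force: [0.4, 0.2, -0.0]
grip_width: 0.0362
grip_force: 0.0
0.93 [140.9, 253.4] [0.55303985 0.09947462 0.09      ]
[0.49887202 0.11233782 0.14021421] [0.   0.51 1.8  0.   0.83 1.84]
-0.25 [257.42350124 216.13278019]
-0.3 [253.53823695 216.17622913]
down 0.23071401865370447
```

View pics/w6.png

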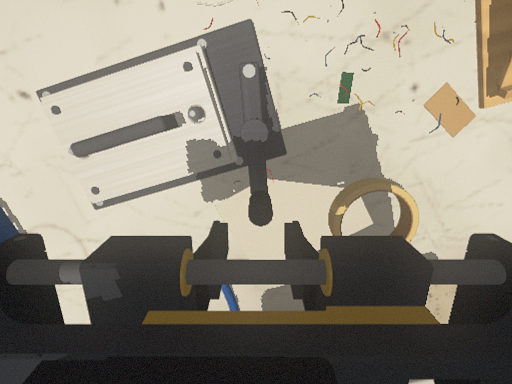

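The knob top is at about (260,212), between the fingers at columns 220 and 292, so it's safe to descend and grip.

```bash
python3 -m handwheel '[[0.005,0.005,0.06,0],[0.005,0.005,0.12,0],[0.005,0.005,0.17,0],[0.005,0.005,0.21,0],[0.005,0.005,0.225,0],[0.005,0.005,0.225,0],[0.005,0.005,0.225,0]]'; python3 -m handwheel '[[0.005,0,0,0],[0.005,0,0,0],[0.005,0,0,0],[0.005,0,0,0],[0.005,0,0,0],[0.005,0,0,0]]' 0 6
python3 - <<'E'
from h import *
T,o=pose(); pv=np.array([.55605,.0978]); p=T[:3,3]; v=p[:2]-pv
th=np.arctan2(v[1],v[0])%(2*np.pi); r=np.hypot(*v); print("r",r,"angle",th-np.pi-.0166)
end=np.pi+.0166+1.57
y0=np.arctan2(T[1,1],T[0,1])%(2*np.pi)
for s in np.linspace(0,1.02,21)[1:]:
    t=th+(end-th)*s; q=pv+(r+(.06-r)*min(s*3,1))*np.array([np.cos(t),np.sin(t)])
    d=T[:3,:3].T@np.r_[q-p[:2],0]/.3; print(f"[{d[0]:.3f},{d[1]:.3f},0,{-(t-th)/2/np.pi:.3f}]",end=",")
E
```

```text
time: 15.28
position: [0.5001, 0.1103, 0.0729]
tool_rot: [0.991, -0.135, 0.0, -0.0]
ft_force: [-0.4, 0.1, 0.7]
grip_width: 0.0366
grip_force: 0.0
time: 15.78
position: [0.5017, 0.1097, 0.0733]
tool_rot: [0.991, -0.136, 0.001, 0.0]
ft_force: [-0.4, -0.4, 4.7]
grip_width: 0.0199
grip_force: 6.0
r 0.05565613062022479 angle -0.23259055479834562
[-0.000,0.017,0,-0.015],[0.001,0.035,0,-0.029],[0.004,0.052,0,-0.044],[0.008,0.070,0,-0.059],[0.014,0.087,0,-0.073],[0.022,0.103,0,-0.088],[0.032,0.118,0,-0.102],[0.045,0.132,0,-0.117],[0.058,0.144,0,-0.132],[0.073,0.155,0,-0.146],[0.089,0.165,0,-0.161],[0.105,0.173,0,-0.176],[0.122,0.179,0,-0.190],[0.140,0.184,0,-0.205],[0.158,0.188,0,-0.219],[0.176,0.189,0,-0.234],[0.195,0.189,0,-0.249],[0.213,0.188,0,-0.263],[0.231,0.184,0,-0.278],[0.249,0.179,0,-0.293],
```

```bash
python3 -m handwheel '[[0,0.017,0,-0.015],[0.001,0.035,0,-0.029],[0.004,0.052,0,-0.044],[0.008,0.07,0,-0.059],[0.014,0.087,0,-0.073],[0.022,0.103,0,-0.088],[0.032,0.118,0,-0.102],[0.045,0.132,0,-0.117],[0.058,0.144,0,-0.132],[0.073,0.155,0,-0.146],[0.089,0.165,0,-0.161],[0.105,0.173,0,-0.176],[0.122,0.179,0,-0.19],[0.14,0.184,0,-0.205],[0.158,0.188,0,-0.219],[0.176,0.189,0,-0.234],[0.195,0.189,0,-0.249],[0.213,0.188,0,-0.263],[0.231,0.184,0,-0.278],[0.24,0.182,0,-0.285]]'
python3 -m handwheel '[[0,0,0,0],[0,0,0,0],[0,0,0,0]]'
python3 - <<'E'
from h import *
T,o=pose(); v=T[:2,3]-np.array([.55605,.0978]); print(np.hypot(*v),np.arctan2(v[1],v[0])%(2*np.pi)-np.pi-.0166,np.degrees(np.arctan2(T[1,1],T[0,1])))
E
```

```text
time: 17.45
position: [0.5565, 0.0395, 0.0732]
tool_rot: [0.724, 0.689, 0.001, -0.001]
ft_force: [-1.1, 5.2, 4.8]
grip_width: 0.0196
grip_force: 6.0
time: 17.7
position: [0.5567, 0.0395, 0.0732]
tool_rot: [0.726, 0.688, 0.001, -0.0]
ft_force: [1.6, 6.1, 3.2]
grip_width: 0.0197
grip_force: 6.0
0.058300001798666776 1.5650640934716153 -3.058414614646916
```

```bash
python3 -m handwheel '[[0,0.003,0,0],[0,0.006,0,0],[0,0.006,0,0],[0,0.006,0,0]]' 0 20;python3 -m handwheel '[[0,0.003,0,0],[0,0.006,0,0],[0,0.006,0,0],[0,0.006,0,0]]'
```

```text
time: 18.03
position: [0.5571, 0.0395, 0.0732]
tool_rot: [0.726, 0.688, 0.0, -0.001]
ft_force: [-0.7, 4.9, 5.4]
grip_width: 0.0192
grip_force: 20.0
time: 18.37
position: [0.5577, 0.0395, 0.0732]
tool_rot: [0.725, 0.688, -0.0, -0.002]
ft_force: [-3.3, 5.0, 6.8]
grip_width: 0.019
grip_force: 20.0
```

```bash
python3 -m handwheel '[[0,0.005,0,0],[0,0.01,0,0],[0,0.01,0,0],[0,0.01,0,0]]';python3 -m handwheel '[[0,0.005,0,0],[0,0.01,0,0],[0,0.01,0,0],[0,0.01,0,0]]'
```

```text
time: 18.7
position: [0.5582, 0.0394, 0.0731]
tool_rot: [0.725, 0.688, -0.002, -0.004]
ft_force: [-7.1, 4.9, 10.7]
grip_width: 0.0195
grip_force: 20.0
time: 19.03
position: [0.5582, 0.0393, 0.0729]
tool_rot: [0.725, 0.688, -0.005, -0.006]
ft_force: [-11.0, 3.0, 13.9]
grip_width: 0.0197
grip_force: 20.0
```

The position has stopped advancing and the force has risen to 11 N, so the clamp is at its stop. I'll release, retract and check.

```bash
python3 -m handwheel '[[0,0,0,0],[0,0,0,0],[0,0,0,0],[0,0,0,0],[0,0,0,0]]' 42; python3 -m handwheel '[[0,-0.006,-0.03,0],[0,-0.006,-0.1,0],[0,-0.006,-0.2,0],[0,-0.006,-0.3,0],[-0.05,-0.006,-0.4,0],[-0.12,-0.006,-0.45,0],[-0.2,-0.006,-0.45,0],[-0.2,-0.006,-0.45,0],[-0.2,-0.006,-0.45,0]]'
python3 - <<'E'
from h import *
f,K,C=cam("wrist"); 
pv=np.array([.55605,.0978])
print("knob pred",proj(K,C,np.r_[pv,0]+R.from_euler("z",.0166+1.57).apply([-.06,0,.098])),"nose",proj(K,C,np.r_[pv,0]+R.from_euler("z",.0166+1.57).apply([.048,0,.058])))
g,K,C=cam("top")
yaw=.0166;s=np.array([.5843,.2033,0])
print("corners top",[proj(K,C,s+R.from_euler("z",yaw).apply([x,y,.034])).round(1).tolist() for x,y in((.05,.075),(-.05,.075),(.05,-.075),(-.05,-.075))])
print(vision.look_for("top","tape_masking")[:1],vision.look_for("top","solder_spool")[:1])
save("f1",np.vstack([cv2.resize(f[0:260,100:430],(660,300)),cv2.resize(g[130:240,90:310],(660,290))]))
E
```

```text
time: 19.45
position: [0.5658, 0.0374, 0.0726]
tool_rot: [0.725, 0.688, 0.0, 0.0]
ft_force: [-1.3, 0.8, -0.4]
grip_width: 0.0358
grip_force: 0.5
time: 20.2
position: [0.5614, -0.0238, 0.2089]
tool_rot: [0.726, 0.687, 0.001, 0.001]
ft_force: [-0.0, -0.4, -0.2]
grip_width: 0.036
grip_force: 0.0
knob pred [247.96200726 127.87992069] nose [240.02442235  10.95232038]
corners top [[119.5, 158.4], [118.7, 196.9], [177.7, 155.8], [177.9, 194.2]]
[{'point': [244.9, 240.6], 'conf': 0.63}] [{'point': [162.3, 185.7], 'conf': 0.72}]
```

View pics/f1.png

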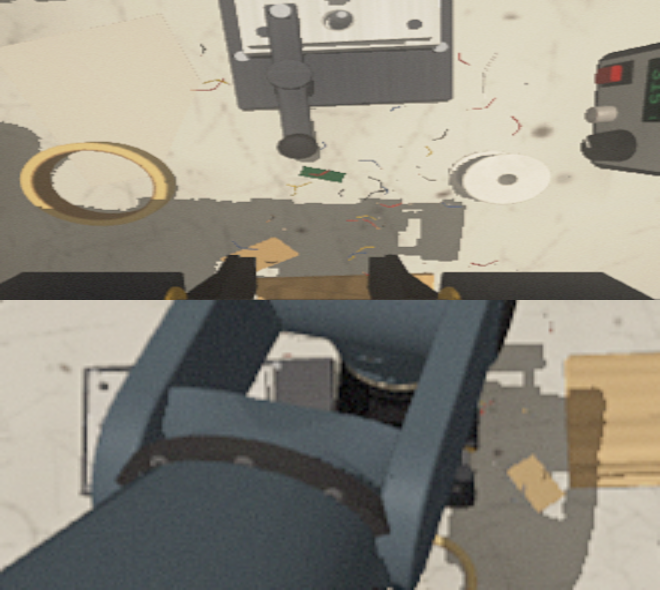

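The clamp is home: the knob is at px (249,126) and the nose at (240,10), both within 2 px of the fully-home prediction. The plate lies under the nose, the tape and spool look undisturbed, and the gripper is clear.

```bash
python3 -c "
from rig import job
print(job.hand_in())"
```

```text
the job is handed in; nothing more can be done
None
```

The mould is closed and handed in at about 20 s: the plate was lowered onto the pins and released only once seated, the clamp was swung to its stop and let go, and the tape and spool were left untouched.

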